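# Load a sample tray and latch the hold-down

### The arm

A 6-joint arm with a two-finger parallel gripper is mounted at the origin on the work surface. World frame = base frame: x ahead of the robot, y to its left, z up, the work surface at z = 0. Lengths are in m, angles in rad, forces in N, time in s.
With the tool pointing down it reaches from about 0.35 to 0.8 m from the base axis. Payload 7.3 kg.
Tool frame: the origin (TCP) lies at the very end of the fingers, on their centre line; the grasp point (between the pads) lies 19 mm behind it (grasp_offset is the distance from the TCP to the grasp point, in m); z points along the fingers, y is the line along which they close (so a half turn about z gives the same grasp; the last joint's range is limited). The gripper opens to 85 mm and grips with 20 to 120 N. Pads are 22 mm wide; open, the fingers measure 114 mm over their backs; the gripper's body (76 mm by 85 mm) begins 54 mm behind the grasp point. The pads swing forward as they close: fully open they stand 13 mm farther back than shut.
Start: joints at [1.148, 0.342, 1.524, -0, 1.275, -0.146], TCP at [0.143, 0.505, 0.231] pointing down, gripper open.
Joint ranges: [-2.53, 2.53], [-0.77, 2.02], [0.04, 2.7], [-1, 4.14], [0.28, 2.66], [-3.11, 3.11]. Speed limits (rad/s): [2.57, 2.57, 3.14, 3.14, 3.14, 3.14].

### API

Orientations are given as a 3x3 rotation matrix whose columns are the frame's x, y, z axes.
In Python, from rig import * gives the robot as it stands.
- The arm moves only by the tool drive_tool, never from a script. Its arguments are lists of equal length, an entry for each row: "linear": the shift along the tool's x, y, z in m, a list of three; "turn": the turn about the tool's z in rad; "jaw": the opening, from -1 (shut) to 1 (fully open). In form: {"linear": [[dx, dy, dz], ...], "turn": [turn, ...], "jaw": [jaw, ...]}. A call has exactly 10 rows; each row is the pose to reach, as a shift and turn from the pose commanded when the call began, along the tool's axes at that moment; what a row does not reach only later rows make up. A row lasts 1/8 s, in which the tool goes at most 62.5 mm and 10.7 degrees, less where a joint would pass 70% of its speed; a pose out of reach is approached as far as the arm can. A call with a gripper value outside its range is refused whole. The fingers move at their own pace and stop on an object; the grip force is fixed at half the most. Time passes only in rows, so rows that repeat a pose let the fingers close, or fill a call up. It gives the time, the measured TCP pose, the force, the opening and the grip force at its end, in the units of the state.
- observe(): the state, without advancing time (a new reading comes with each control period).
- get_image(name): name is "scene" or "side" or "wrist"; returns a dict with "pixels" (400x640x3 uint8, red, green, blue), "fx", "fy", "cx", "cy" (pixels), "k1" (the pictures are not rectified: a ray, as slopes to the right and down, at radius r is drawn at 1 + k1 r^2 times it, then the intrinsics apply), "camera_from_world" (4x4, takes a point from world to camera coordinates). Camera axes: x right, y down, z forward; pixel columns grow to the right and rows downward; lengths in m; the calibration is good to about 2 mm. A picture is of the moment at which its call begins. There is no depth.
- job_done(): hands the job in; it is judged then, once.
Trained networks look in a picture, given as the dict that the camera call returned (one of the last four; its "shot" number tells which), for a name from the list of things; names that differ only in an ending like _2 or _b are one class to them, and where a whole thing is asked for, a point or a joint stands for the part that bears it (a point fixed in the world has none). Each returns a list of dicts, best first, with "score" (0 to 1); they miss things now and then, are a little off and sometimes report something else, mostly with a low value. They report only what shows in the picture. A call takes as long as a camera call. They do not tell look-alikes from the thing itself.
- recognise(thing, picture): "box" ([centre column, centre row, width, height] in pixels, round what is visible of it).
- cut_out(thing, picture): "region" (400x640 bool, what is visible of it) and "box" ([centre column, centre row, width, height] in pixels, round what is visible of it).
- pinpoint(thing, picture): "location" ([row, column] in pixels: a listed point, or the origin of a listed thing).
The state is a dict: "time_s": time; "qpos": joint angles; "joint_velocities": joint speeds; "effort": joint torques, N m; "tcp_pos": TCP position; "eef_rot": TCP orientation; "force": force on the tool from outside, world axes, zero at the start; "torque": the same for the moment, N m; "opening": opening from 0.0 (shut) to 1.0 (fully open); "finger_force": force on a finger pad.
Only numpy, scipy, OpenCV 4.12 (cv2) and the standard library are available. Lean on these libraries where they do the work, as an engineer would, in place of code of your own. Each camera call takes 0.05 s, during which the arm holds its last target. There are 200 camera calls.

### The job

Lift the top black sample tray off the nested pile and set it down, without dropping it, flat in the grey bed of the hold-down station, between the yellow guides. Then press the red pedal of the sprung lever down until its catch holds it by itself, so that the steel bar stays closed over the end of the tray. Leave the other two trays nested where they are and do not disturb anything else on the bench.

Things in the scene. Friction and masses are not known exactly. Their poses are not given: they have to be found in the camera images.
- tray_top: top of the pile: open black tray with bright rim, 140 (x) by 56 (y) by 35 mm high, walls 4 mm, three square samples on its floor; grasp it across the 56 mm near the middle. Outer walls span 5 to 35 mm above its underside; below them a foot 124 x 40 x 5 mm nests with 4 mm play in the tray below. Origin: centre of the foot's underside, z up. About 0.22 kg
- tray_mid: the middle tray of the pile, the same shape and origin as tray_top; each tray in the pile sits 30 mm above the one below
- tray_low: the lowest tray of the pile, the same shape; it lies loose on a black rubber pad 160 x 96 x 6 mm
- bed (a point): centre of the top face of the station's grey bed (166 x 84 mm), 20 mm above the bench; x along the bed towards the lever's hinge end, y across it towards the lever, z up. A tray lying right has its origin here and its long side along x, either way round
- station: the hold-down station, an aluminium plate 235 x 205 x 12 mm fixed to the bench; origin on the bench under the bed's centre, axes as bed. Six yellow guides 10 mm high stand on the bed with 5 mm play round the tray: at its ends (x = +-75 to 81 mm, |y| < 18 mm) and sides (|y| = 33 to 39 mm, |x| = 47 to 69 mm); mid-sides are open for fingers
- lever_hinge (a point): point on the lever's hinge axis, at (88, 90, 10) mm from bed, same axes; the hinge axis is y. The dark steel arm (22 mm wide) reaches from here to -x, beside the bed
- lever_bar (a point): free end of the steel bar (8 mm thick, along y, fixed to the lever arm), on its centre line. Lever up: the bar stands behind the tray's place, which is free from above; lever down: it lies 3 mm above the tray's rim, 10 mm in from its end
- lever_pad (a point): point on the upper face of the red ribbed pedal (76 mm along the arm, 44 mm wide), 2 mm from its middle towards the free end: 155 mm from the hinge axis along the arm and 22 mm above the arm's line through it. Moves with the lever: about 145 mm above the bench when up, 52 mm when latched and level
- lever (a joint): angle of the lever (rad): 0 = sprung up 40 degrees, grows as it is pressed; the brass spring catch on its outer side snaps over the arm's pin at about 0.71, end stop 0.73. Let go, a caught lever stays level at about 0.70, an uncaught one springs back to 0. Needs 4 N at first, about 12 N at the end, at the pedal
- jar: glass jar with blue cap, 52 mm across, 75 mm high, stands beside the station; leave alone; origin at its underside
- wrench: steel wrench 140 mm long lying beyond the pile; leave alone; origin under its middle
- bottle: amber bottle 60 mm across, 130 mm high at the back; leave alone; origin at its underside
- carton: cardboard box 90 x 70 x 60 mm at the near left; leave alone; origin under its middle
- screwdriver: screwdriver 190 mm long lying at the near right; leave alone; origin under its middle
- meter: orange handheld meter 150 x 78 x 34 mm lying in front of the robot; leave alone; origin under its middle
Mind the look-alikes: they are no part of the job. Leave any green or pink look-alike of the tray_top alone.

How it is judged:
By the outcome, as a careful person would: the job done as asked, in the order asked, and still so for the second after the job is handed in, with the robot touching nothing.
It also fails if it takes over 61 s, if anything falls off the work surface, if the arm or the gripper's body presses on something with over 40 N, if the wrist force passes 120 N, or if a joint passes its speed limit or range.

## Working session

There is one attempt and no reset: what is moved stays moved. The work goes in short steps, Python scripts to look and compute and a tool call to move; the robot and the scene stay as the last step left them, time stands still between calls to the robot, and variables do not carry over. Pictures are saved under pics/ and viewed, at most 10 in all, crops included, and the job is handed in when it is done.

Besides the shell and the picture viewer there is one more tool, called after ">>>" in YAML: its name, and indented under it one key for each argument. drive_tool: Moves the arm, as the interface text tells. Its arguments: {"type":"object","properties":{"linear":{"type":"array","items":{"type":"array","items":{"type":"number"}}},"turn":{"type":"array","items":{"type":"number"}},"jaw":{"type":"array","items":{"type":"number"}}},"required":["linear","turn","jaw"]}

```bash
mkdir -p pics; cat > h.py <<'E'
from rig import *
import numpy as np, cv2
from scipy.optimize import least_squares
def ray(p,rc):
    u=(rc[1]-p["cx"])/p["fx"]; v=(rc[0]-p["cy"])/p["fy"]
    x=np.array([u,v]); y=x.copy()
    for _ in range(20): y=x/(1+p["k1"]*(y@y))
    T=np.array(p["camera_from_world"]); R=T[:3,:3]
    return -R.T@T[:3,3], R.T@np.array([y[0],y[1],1.])
def onz(p,rc,z):
    o,d=ray(p,rc); return o+d*(z-o[2])/d[2]
def tri(obs):
    A=np.zeros((3,3));b=np.zeros(3)
    for p,rc in obs:
        o,d=ray(p,rc); d=d/np.linalg.norm(d); P=np.eye(3)-np.outer(d,d); A+=P;b+=P@o
    X=np.linalg.solve(A,b); return X,[np.linalg.norm((np.eye(3)-np.outer(d,d)/(d@d))@(X-o)) for o,d in (ray(*q) for q in obs)]
def proj(p,X):
    T=np.array(p["camera_from_world"]); X=np.atleast_2d(X)@T[:3,:3].T+T[:3,3]
    s=X[:,:2]/X[:,2:]; s=s*(1+p["k1"]*(s**2).sum(1,keepdims=True))
    return s*[p["fx"],p["fy"]]+[p["cx"],p["cy"]]
def save(p,n): cv2.imwrite("pics/"+n,cv2.cvtColor(p["pixels"],cv2.COLOR_RGB2BGR))
E
python3 - <<'E'
from h import *
np.set_printoptions(precision=3,suppress=True)
a=get_image("scene");b=get_image("side")
save(a,"scene0.png");save(b,"side0.png")
for t in ["tray_top","tray_mid","tray_low","bed","station","lever_hinge","lever_bar","lever_pad"]:
    r=[pinpoint(t,a),pinpoint(t,b)]
    for x in r: print(t,[(np.round(q["location"]),round(q["score"],2)) for q in x[:3]])
    if r[0] and r[1]: print("  ",tri([(a,r[0][0]["location"]),(b,r[1][0]["location"])]))
print(observe()["eef_rot"])
E
```

```text
tray_top [(array([223., 247.]), 0.8), (array([196., 246.]), 0.78), (array([235., 197.]), 0.64)]
tray_top [(array([261., 339.]), 0.85), (array([282., 246.]), 0.71), (array([338., 325.]), 0.68)]
   (array([ 0.593, -0.186,  0.059]), [np.float64(0.004462441078423579), np.float64(0.004462441078423454)])
tray_mid [(array([231., 241.]), 0.58)]
tray_mid [(array([268., 341.]), 0.58)]
   (array([ 0.598, -0.201,  0.042]), [np.float64(0.004447797928943354), np.float64(0.004447797928943248)])
tray_low [(array([222., 338.]), 0.62), (array([239., 247.]), 0.51), (array([219., 375.]), 0.37)]
tray_low [(array([282., 342.]), 0.96)]
   (array([ 0.6  ,  0.029, -0.08 ]), [np.float64(0.1149507955447053), np.float64(0.11495079554470514)])
bed [(array([211., 376.]), 0.87)]
bed [(array([179., 308.]), 0.8)]
   (array([0.569, 0.239, 0.018]), [np.float64(0.0007030855443654385), np.float64(0.0007030855443654325)])
station [(array([217., 377.]), 0.95), (array([280., 318.]), 0.73)]
station [(array([186., 310.]), 0.83)]
   (array([ 0.573,  0.242, -0.008]), [np.float64(0.00011720117436328482), np.float64(0.00011720117436325764)])
lever_hinge [(array([216., 416.]), 0.94)]
lever_hinge [(array([161., 323.]), 0.84)]
   (array([0.631, 0.351, 0.022]), [np.float64(0.0015562967890210763), np.float64(0.0015562967890211112)])
lever_bar [(array([214., 387.]), 0.97), (array([167., 405.]), 0.62)]
lever_bar [(array([163., 338.]), 0.76)]
   (array([0.663, 0.233, 0.077]), [np.float64(0.0009184613489311139), np.float64(0.0009184613489310962)])
lever_pad [(array([169., 404.]), 0.74), (array([215., 372.]), 0.73)]
lever_pad [(array([134., 295.]), 0.71), (array([187., 309.]), 0.47)]
   (array([0.534, 0.333, 0.138]), [np.float64(0.0028477479190553334), np.float64(0.0028477479190552033)])
[[-0.962  0.273  0.   ]
 [ 0.273  0.962  0.   ]
 [-0.     0.    -1.   ]]
```

View pics/scene0.png

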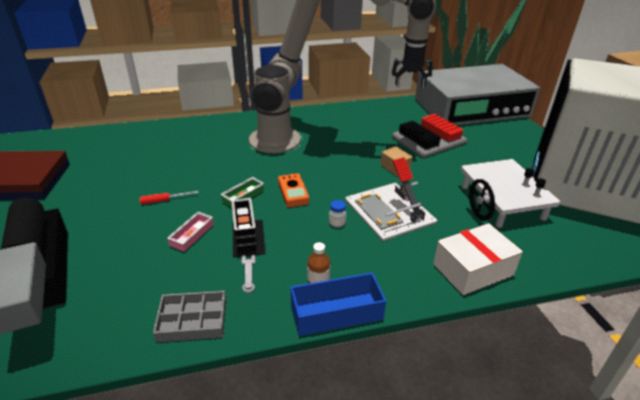

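View pics/side0.png

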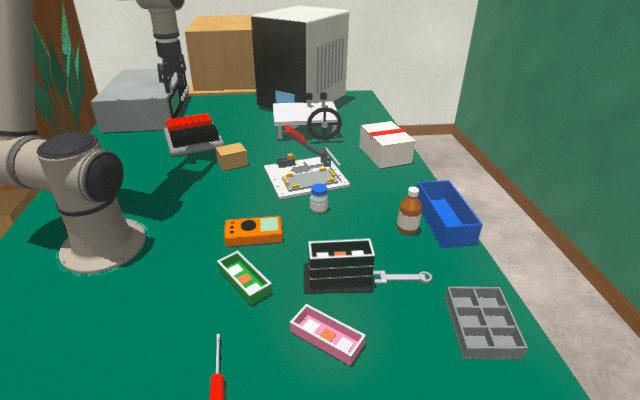

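The scene picture shows the pile at about (245,225) px, with the green and pink look-alike trays beside it, and the station at about (390,210). The side picture has the pile at about (340,260) and the station at about (307,178). I'm moving above the station for a wrist view.

>>> drive_tool:
  linear:
    - [0,0,-0.06]
    - [-0.03,-0.01,-0.12]
    - [-0.08,-0.03,-0.15]
    - [-0.13,-0.04,-0.17]
    - [-0.19,-0.06,-0.17]
    - [-0.25,-0.08,-0.17]
    - [-0.31,-0.09,-0.17]
    - [-0.37,-0.11,-0.17]
    - [-0.4,-0.12,-0.17]
    - [-0.4,-0.12,-0.17]
  turn: [0,0,0,0,0,0,0,0,0,0]
  jaw: [1,1,1,1,1,1,1,1,1,1]

```text
time_s: 2.15
tcp_pos: [0.4971, 0.2786, 0.4003]
eef_rot: [[-0.961, 0.277, -0.001], [0.277, 0.961, -0.001], [0.001, -0.001, -1.0]]
force: [-1.3, -0.8, -0.0]
opening: 0.996
finger_force: 0.0
```

```bash
python3 - <<'E'
from h import *
np.set_printoptions(precision=4,suppress=True)
w=get_image("wrist"); save(w,"wrist1.png")
s=observe(); print(s["tcp_pos"],s["eef_rot"],np.linalg.inv(w["camera_from_world"]))
for t,z in [("bed",.02),("station",0),("lever_hinge",.03),("lever_bar",.077),("lever_pad",.145)]:
    for q in pinpoint(t,w)[:2]: print(t,np.round(q["location"]),round(q["score"],2),onz(w,q["location"],z))
E
```

```text
[0.4959 0.2797 0.4008] [[-0.9614  0.275  -0.001 ]
 [ 0.275   0.9614  0.    ]
 [ 0.001  -0.0003 -1.    ]] [[ 0.2771  0.9274  0.2512  0.4342]
 [ 0.9608 -0.2669 -0.0743  0.2983]
 [-0.0019  0.262  -0.9651  0.5428]
 [ 0.      0.      0.      1.    ]]
station [279.  84.] 0.64 [ 0.5954 -0.1978  0.    ]
station [202. 312.] 0.63 [0.5706 0.2441 0.    ]
lever_hinge [226. 382.] 0.67 [0.6354 0.3458 0.03  ]
lever_hinge [232. 238.] 0.58 [0.5783 0.1146 0.03  ]
lever_bar [270. 321.] 0.62 [0.6603 0.2342 0.077 ]
lever_pad [188. 365.] 0.85 [0.5352 0.3271 0.145 ]
lever_pad [289.  70.] 0.46 [ 0.5608 -0.0894  0.145 ]
```

View pics/wrist1.png

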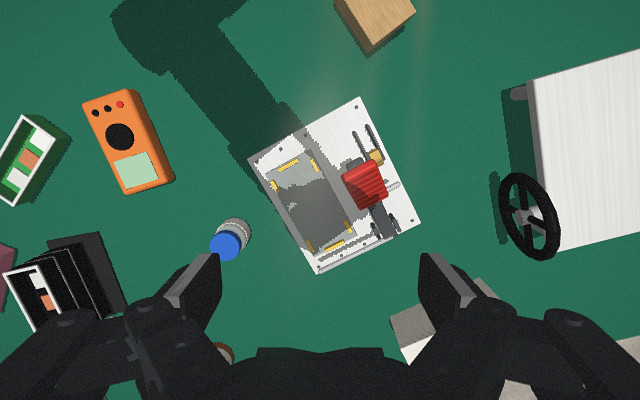

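The wrist picture shows the station at about (330,190) with its yellow guides at (288,166), (335,244), (313,162), (273,185), (349,227) and (310,247). The red pedal is at (365,188), the hinge end is below it, and the jar is at (228,240). Next I'll fit the station pose and plan the move to the pile.

```bash
python3 - <<'E'
from h import *
np.set_printoptions(precision=4,suppress=True)
w=get_image("wrist")
hsv=cv2.cvtColor(w["pixels"],cv2.COLOR_RGB2HSV)
m=((hsv[...,0]>=18)&(hsv[...,0]<=32)&(hsv[...,1]>110)&(hsv[...,2]>70)).astype(np.uint8)
n,l,st,c=cv2.connectedComponentsWithStats(m)
c=[c[i] for i in range(1,n) if st[i,4]>=8 and 255<c[i][0]<362 and 140<c[i][1]<265]
print([np.round(x) for x in c])
G=np.array([[-78,0],[78,0],[-58,36],[-58,-36],[58,36],[58,-36]])/1000
px0=np.array([[288,166],[335,244],[313,162],[273,185],[349,227],[310,247]])
C=np.array(c); D=np.linalg.norm(px0[:,None]-C[None],axis=2); j=D.argmin(1); print(D.min(1))
ok=D.min(1)<8
def f(v):
    R=np.array([[np.cos(v[2]),-np.sin(v[2])],[np.sin(v[2]),np.cos(v[2])]])
    X=np.c_[G@R.T+v[:2],np.full(6,.027)]
    return ((proj(w,X)-C[j])[ok]).ravel()
r=least_squares(f,[.57,.24,.23],x_scale=[.01,.01,.1],loss="soft_l1"); print(r.x,f(r.x))
a=get_image("scene");b=get_image("side")
# pile from side/wrist regions
for p in (a,b,w):
    for q in cut_out("tray_top",p)[:5]: print(np.round(q["box"]),q["score"])
E
```

```text
[array([286., 166.]), array([313., 167.]), array([273., 187.]), array([346., 227.]), array([308., 246.]), array([332., 247.])]
[1.5541 4.0643 4.5693 2.0442 3.3307 2.3692]
[0.5715 0.2444 0.2147] [ 0.0303 -0.2147  0.0677  0.048  -0.0518 -0.2626 -0.0497  0.1906  0.0414
  0.1826 -0.0345  0.0939]
[243. 193.  39.  34.] 0.91
[245. 217.  21.  38.] 0.9
[190. 232.  39.  36.] 0.65
[341. 254.  68.  28.] 0.91
[307. 162.  88.  72.] 0.72
[ 36. 296.  66.  74.] 0.93
[  7. 275.  14.  63.] 0.79
[ 35. 161.  67.  88.] 0.65
[333. 187. 174. 176.] 0.48
```

>>> drive_tool:
  linear:
    - [-0.02,-0.04,0]
    - [-0.05,-0.1,0]
    - [-0.08,-0.16,0]
    - [-0.11,-0.22,0]
    - [-0.135,-0.275,0.01]
    - [-0.16,-0.33,0.02]
    - [-0.18,-0.375,0.03]
    - [-0.2,-0.41,0.03]
    - [-0.2,-0.41,0.03]
    - [-0.2,-0.41,0.03]
  turn: [-0.03,-0.07,-0.11,-0.15,-0.19,-0.23,-0.26,-0.28,-0.28,-0.28]
  jaw: [1,1,1,1,1,1,1,1,1,1]

```text
time_s: 4.0
tcp_pos: [0.5757, -0.1683, 0.3713]
eef_rot: [[-1.0, -0.003, -0.0], [-0.003, 1.0, 0.001], [0.0, 0.001, -1.0]]
force: [0.2, -1.1, -0.0]
opening: 0.995
finger_force: 0.0
```

```bash
python3 - <<'E'
from h import *
np.set_printoptions(precision=4,suppress=True)
w=get_image("wrist"); save(w,"wrist2.png")
s=observe(); print(s["tcp_pos"],s["eef_rot"])
for q in pinpoint("tray_top",w)[:4]: print(np.round(q["location"]),q["score"],onz(w,q["location"],.066))
a=get_image("scene")
for n,p in (("w",w),):
    for q in cut_out("tray_top",p)[:4]:
        cs=cv2.findContours(q["region"].astype(np.uint8),cv2.RETR_EXTERNAL,cv2.CHAIN_APPROX_NONE)[0]
        k=max(cs,key=cv2.contourArea); print(np.round(q["box"]),q["score"]); print(cv2.boxPoints(cv2.minAreaRect(k)))
E
```

```text
[ 0.5758 -0.1678  0.3716] [[-1.     -0.004   0.0004]
 [-0.004   1.      0.0003]
 [-0.0004  0.0003 -1.    ]]
[135. 202.] 0.93 [ 0.5392 -0.3245  0.066 ]
[177. 304.] 0.78 [ 0.5953 -0.1887  0.066 ]
[ 13. 316.] 0.68 [ 0.3933 -0.1724  0.066 ]
[195. 136.  94. 102.] 0.84
[[146.3838 161.0973]
 [204.8054  80.7676]
 [242.9784 108.5297]
 [184.5567 188.8595]]
[316.  29. 108.  57.] 0.83
[[257.9811  16.434 ]
 [339.8962 -39.6132]
 [368.0302   1.5057]
 [286.1151  57.5528]]
```

View pics/wrist2.png

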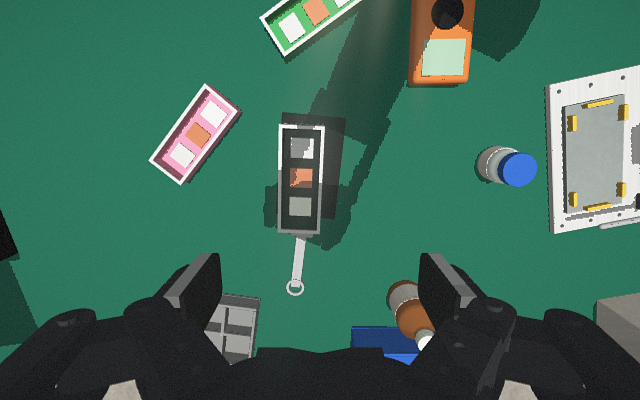

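The pile is directly ahead, its rim corners at about (279,124), (325,124), (320,234) and (277,233). The pink tray is at (195,135), the wrench at (297,262), and the station is at the right.

```bash
python3 - <<'E'
from h import *
np.set_printoptions(precision=4,suppress=True)
w=get_image("wrist")
im=w["pixels"][105:255,255:350]; cv2.imwrite("pics/crop2.png",cv2.cvtColor(cv2.resize(im,None,fx=4,fy=4,interpolation=cv2.INTER_CUBIC),cv2.COLOR_RGB2BGR)[:600])
C=np.array([[279,124],[325,124],[320,234],[277,233.]])
X0=np.array([[-70,28],[-70,-28],[70,-28],[70,28]])/1000.
# image right ~ world +y? check
print(proj(w,[[.525,-.16,.101],[.525,-.21,.101]]))
def mk(v):
    R=np.array([[np.cos(v[2]),-np.sin(v[2])],[np.sin(v[2]),np.cos(v[2])]])
    return np.c_[X0[[1,0,3,2]]@R.T+v[:2],np.full(4,.101)]
r=least_squares(lambda v:(proj(w,mk(v))-C).ravel(),[.595,-.19,0],x_scale=[.01,.01,.1]); print(r.x,r.fun)
# station re-fit from here
hsv=cv2.cvtColor(w["pixels"],cv2.COLOR_RGB2HSV)
m=((hsv[...,0]>=18)&(hsv[...,0]<=32)&(hsv[...,1]>110)&(hsv[...,2]>70)).astype(np.uint8)
n,l,st,c=cv2.connectedComponentsWithStats(m)
print([(np.round(c[i],1),st[i,4]) for i in range(1,n) if st[i,4]>=8 and c[i][0]>540 and c[i][1]<220])
p=[.5715,.2444,.2147];R=np.array([[np.cos(p[2]),-np.sin(p[2])],[np.sin(p[2]),np.cos(p[2])]])
G=np.array([[-78,0],[78,0],[-58,36],[-58,-36],[58,36],[58,-36]])/1000
print(proj(w,np.c_[G@R.T+p[:2],np.full(6,.027)]))
E
```

```text
[[325.2488 125.1407]
 [284.343  124.948 ]]
[ 0.5947 -0.1914 -0.0371] [-0.2003 -0.1398 -0.394   1.8224 -0.1916 -0.6828  0.8402 -1.3417]
[(array([597.3, 103.4]), np.int32(140)), (array([622.7, 112.1]), np.int32(142)), (array([571.5, 123. ]), np.int32(120)), (array([620.6, 189.2]), np.int32(116)), (array([572.5, 198.8]), np.int32(110)), (array([596.9, 206.3]), np.int32(138))]
[[598.4102 102.9731]
 [597.4556 206.5353]
 [624.1444 111.8031]
 [572.6303 122.6234]
 [621.8867 189.3816]
 [573.4444 198.951 ]]
```

View pics/crop2.png

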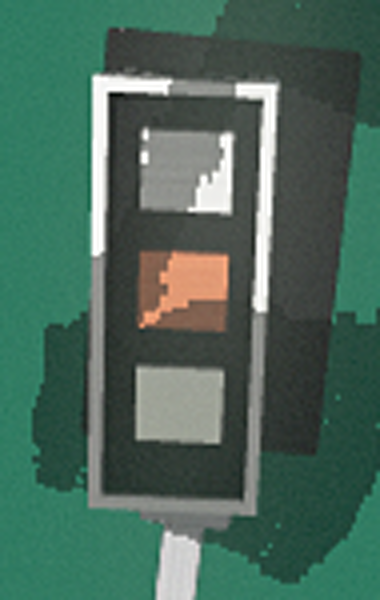

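>>> drive_tool:
  linear:
    - [-0.019,-0.0235,0.02]
    - [-0.019,-0.0235,0.07]
    - [-0.019,-0.0235,0.12]
    - [-0.019,-0.0235,0.17]
    - [-0.019,-0.0235,0.21]
    - [-0.019,-0.0235,0.235]
    - [-0.019,-0.0235,0.245]
    - [-0.019,-0.0235,0.245]
    - [-0.019,-0.0235,0.245]
    - [-0.019,-0.0235,0.245]
  turn: [0.04,0.04,0.04,0.04,0.04,0.04,0.04,0.04,0.04,0.04]
  jaw: [1,1,1,1,1,1,1,1,1,1]

```text
time_s: 5.5
tcp_pos: [0.5954, -0.1924, 0.1276]
eef_rot: [[-0.999, 0.037, 0.002], [0.037, 0.999, -0.001], [-0.002, -0.001, -1.0]]
force: [-0.1, 0.2, -0.5]
opening: 1.002
finger_force: 0.0
```

```bash
python3 - <<'E'
from h import *
np.set_printoptions(precision=4,suppress=True)
w=get_image("wrist"); s=observe(); print(s["tcp_pos"],s["eef_rot"])
im=w["pixels"].copy()
v=[.5947,-.1916,-.037];R=np.array([[np.cos(v[2]),-np.sin(v[2])],[np.sin(v[2]),np.cos(v[2])]])
X=np.c_[np.array([[-70,28],[-70,-28],[70,-28],[70,28]])/1000@R.T+v[:2],np.full(4,.101)]
print(proj(w,X)); cv2.polylines(im,[np.round(proj(w,X)).astype(int)],True,(255,0,255),1)
cv2.imwrite("pics/wrist3.png",im[...,::-1])
E
```

```text
[ 0.5953 -0.1924  0.1273] [[-0.9993  0.0368  0.0016]
 [ 0.0368  0.9993 -0.0007]
 [-0.0017 -0.0006 -1.    ]]
[[376.2264 101.9794]
 [262.1106 101.9888]
 [272.8329 344.4362]
 [365.6553 344.5296]]
```

View pics/wrist3.png

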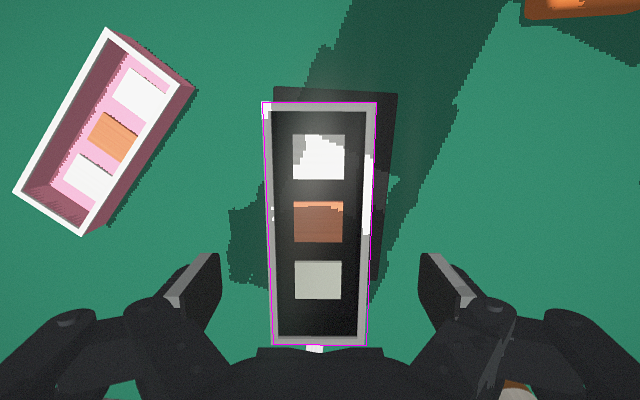

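The overlaid model rim matches the tray (262–376 px), which is centred between the fingers. Next: descend and grip.

>>> drive_tool:
  linear:
    - [0,0,0.02]
    - [0,0,0.04]
    - [0,0,0.056]
    - [0,0,0.056]
    - [0,0,0.056]
    - [0,0,0.056]
    - [0,0,0.056]
    - [0,0,0.056]
    - [0,0,0.056]
    - [0,0,0.056]
  turn: [0,0,0,0,0,0,0,0,0,0]
  jaw: [1,1,1,1,0.5,0.2,-0.2,-1,-1,-1]

```text
time_s: 6.8
tcp_pos: [0.5957, -0.1924, 0.0716]
eef_rot: [[-0.999, 0.037, 0.002], [0.037, 0.999, -0.001], [-0.002, -0.001, -1.0]]
force: [-0.2, -0.1, 6.5]
opening: 0.642
finger_force: 64.8
```

>>> drive_tool:
  linear:
    - [0,0,-0.003]
    - [0,0,-0.008]
    - [0,0,-0.015]
    - [0,0,-0.025]
    - [0,0,-0.04]
    - [0,0,-0.06]
    - [0,0,-0.08]
    - [0,0,-0.1]
    - [0,0,-0.12]
    - [0,0,-0.12]
  turn: [0,0,0,0,0,0,0,0,0,0]
  jaw: [-1,-1,-1,-1,-1,-1,-1,-1,-1,-1]

```text
time_s: 8.05
tcp_pos: [0.5958, -0.1926, 0.1929]
eef_rot: [[-0.999, 0.037, 0.004], [0.037, 0.999, -0.002], [-0.004, -0.002, -1.0]]
force: [0.1, -0.1, -2.2]
opening: 0.645
finger_force: 63.9
```

```bash
python3 - <<'E'
from h import *
np.set_printoptions(precision=4,suppress=True)
s=observe(); print(s["tcp_pos"],s["eef_rot"],s["force"],s["torque"],s["opening"])
b=get_image("side"); w=get_image("wrist")
im=np.vstack([cv2.resize(b["pixels"][190:310,250:450],None,fx=2.5,fy=2.5),cv2.resize(w["pixels"],(500,312))])[:600]
cv2.imwrite("pics/lift.png",im[...,::-1])
E
```

```text
[ 0.5958 -0.1926  0.1929] [[-0.9993  0.0368  0.0044]
 [ 0.0368  0.9993 -0.0019]
 [-0.0044 -0.0018 -1.    ]] [ 0.0703 -0.1341 -2.1804] [ 0.0168 -0.0104 -0.0121] 0.6451515155768913
```

View pics/lift.png

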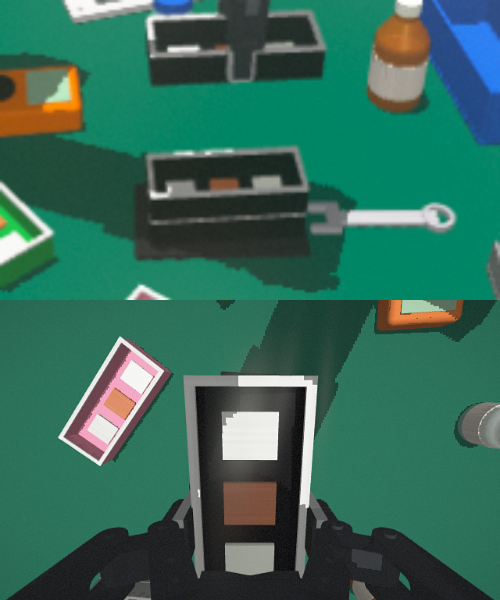

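Only one tray was lifted (2.2 N), held level in the jaws. The other two stay nested on the pad, as the upper half of the picture shows. Now I'll carry it over the bed.

>>> drive_tool:
  linear:
    - [0.002,0.02,0]
    - [0.006,0.065,0]
    - [0.011,0.12,0]
    - [0.016,0.175,0]
    - [0.021,0.23,0]
    - [0.026,0.285,0]
    - [0.031,0.34,0]
    - [0.036,0.395,0]
    - [0.039,0.427,0]
    - [0.0395,0.4355,0]
  turn: [-0.01,-0.04,-0.07,-0.1,-0.13,-0.16,-0.19,-0.22,-0.24,-0.252]
  jaw: [-1,-1,-1,-1,-1,-1,-1,-1,-1,-1]

```text
time_s: 9.4
tcp_pos: [0.5697, 0.2474, 0.1893]
eef_rot: [[-0.976, -0.218, -0.002], [-0.218, 0.976, 0.0], [0.002, 0.0, -1.0]]
force: [-0.1, -0.4, -1.8]
opening: 0.646
finger_force: 64.2
```

```bash
python3 - <<'E'
from h import *
np.set_printoptions(precision=4,suppress=True)
w=get_image("wrist");w=get_image("wrist"); s=observe(); print(s["tcp_pos"],s["eef_rot"],s["force"])
im=w["pixels"].copy()
t=np.array(s["tcp_pos"]);R=np.array(s["eef_rot"])
# tray in tool: x_tray=-x_tool
X=[t+R@np.array([a+.001,b,-.0294]) for a,b in [(-.07,.028),(-.07,-.028),(.07,-.028),(.07,.028)]]
P=proj(w,X);print(P)
cv2.polylines(im,[np.round(P).astype(int)],True,(255,0,255),1)
p=[.5715,.2440,.2147];Q=np.array([[np.cos(p[2]),-np.sin(p[2])],[np.sin(p[2]),np.cos(p[2])]])
for a,b in np.array([[-78,0],[78,0],[-58,36],[-58,-36],[58,36],[58,-36]])/1000:
    q=proj(w,[*(Q@[a,b]+p[:2]),.03])[0]; cv2.drawMarker(im,tuple(np.round(q).astype(int)),(0,255,255),0,8)
cv2.imwrite("pics/over.png",im[...,::-1])
E
```

```text
[0.5704 0.2455 0.1896] [[-0.9765 -0.2157 -0.0014]
 [-0.2157  0.9765 -0.0004]
 [ 0.0014 -0.0001 -1.    ]] [ 0.1296  0.3698 -2.4906]
[[377.7854 431.0306]
 [250.0291 430.879 ]
 [226.9244  95.4355]
 [398.3446  95.7096]]
```

View pics/over.png

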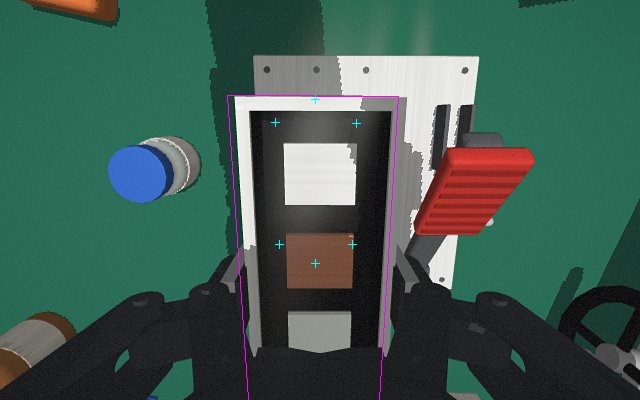

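The tray sits between the fingers above the bed, with the jar at (150,170) and the pedal at (475,190), both clear. The 8 px lateral mismatch looks like settling motion, so I'll recheck at rest.

```bash
python3 - <<'E'
from h import *
np.set_printoptions(precision=4,suppress=True)
for i in range(6): w=get_image("wrist"); s=observe()
print(s["tcp_pos"],s["eef_rot"][0],s["force"])
t=np.array(s["tcp_pos"]);R=np.array(s["eef_rot"])
X=[t+R@np.array([a+.001,b,-.0294]) for a,b in [(-.07,.028),(-.07,-.028),(.07,-.028),(.07,.028)]]
print(proj(w,X))
g=cv2.cvtColor(w["pixels"],cv2.COLOR_RGB2GRAY).astype(int)
print("row104",g[104,222:262],g[104,375:415]); print("col300",g[85:120,300])
p=[.5715,.2440,.2147];Q=np.array([[np.cos(p[2]),-np.sin(p[2])],[np.sin(p[2]),np.cos(p[2])]])
print("err tray xy->bed (tool)",R.T@np.r_[np.array(p[:2])-(t+R@[.001,0,0])[:2],0], "yaw",np.arctan2(-R[1,0],-R[0,0]))
E
```

```text
[0.5717 0.2433 0.1904] [-0.9773 -0.2118 -0.    ] [-0.2391 -0.2104 -2.703 ]
[[381.7496 430.7985]
 [254.028  430.7561]
 [231.503   95.4853]
 [402.8617  95.4181]]
row104 [ 52  44  48  49  51  53  58  52  51  49  52  50  35 250 239 236 236 236
 235 236 240 240 235 239 240 243 236 235 237 237 237 236 236 236 236 237
 236 237 237 237] [139 136 138 137 134 138 134 134 135 132 136 134 132 133 131 137 132 135
 129 135 134 134 136 133 134 132 132 127 133 128 129 153 232 229 229 230
 229 232 231 233]
col300 [131 132 134 133 133 131 133 132 130  97  97 141 241 233 231 231 232 232
 232 234 234 235 233 235 236 205  59  69  75  74  71  74  77  76  84]
err tray xy->bed (tool) [-0.001   0.0007 -0.    ] yaw 0.213452861221514
```

>>> drive_tool:
  linear:
    - [-0.0005,0,0.02]
    - [-0.0005,0,0.05]
    - [-0.0005,0,0.08]
    - [-0.0005,0,0.105]
    - [-0.0005,0,0.125]
    - [-0.0005,0,0.14]
    - [-0.0005,0,0.15]
    - [-0.0005,0,0.156]
    - [-0.0005,0,0.16]
    - [-0.0005,0,0.16]
  turn: [0,0,0,0,0,0,0,0,0,0]
  jaw: [-1,-1,-1,-1,-1,-1,-1,-1,-1,-1]

```text
time_s: 11.05
tcp_pos: [0.5722, 0.244, 0.0302]
eef_rot: [[-0.977, -0.213, 0.0], [-0.213, 0.977, -0.001], [-0.0, -0.001, -1.0]]
force: [1.3, -4.2, -4.9]
opening: 0.646
finger_force: 64.7
```

>>> drive_tool:
  linear:
    - [0,0,0.001]
    - [0,0,0.002]
    - [0,0,0.003]
    - [0,0,0.004]
    - [0,0,0.0045]
    - [0,0,0.0045]
    - [0,0,0.0045]
    - [0,0,0.0045]
    - [0,0,0.0045]
    - [0,0,0.0045]
  turn: [0,0,0,0,0,0,0,0,0,0]
  jaw: [-1,-1,-1,-1,-1,-1,-1,-1,-1,-1]

```text
time_s: 12.3
tcp_pos: [0.573, 0.2441, 0.0268]
eef_rot: [[-0.977, -0.213, 0.002], [-0.213, 0.977, 0.0], [-0.002, -0.0, -1.0]]
force: [1.7, -5.5, -0.0]
opening: 0.644
finger_force: 64.3
```

A sideways force appeared, so I'm looking before releasing.

```bash
python3 - <<'E'
from h import *
np.set_printoptions(precision=4,suppress=True)
b=get_image("side"); w=get_image("wrist");a=get_image("scene"); s=observe(); print(s["tcp_pos"],s["force"],s["torque"])
c=cv2.resize(b["pixels"][90:210,240:380],(400,342)); d=cv2.resize(a["pixels"][130:250,330:470],(400,342))
im=np.vstack([cv2.resize(w["pixels"],(400,250)),np.zeros((8,400,3),np.uint8)+255,c]); im=np.hstack([im,np.vstack([d,np.zeros((258,400,3),np.uint8)])])
cv2.imwrite("pics/place.png",im[...,::-1])
E
```

```text
[0.5729 0.2441 0.0268] [ 2.2125 -6.0991 -0.763 ] [-0.2034 -0.0539 -0.0025]
```

View pics/place.png

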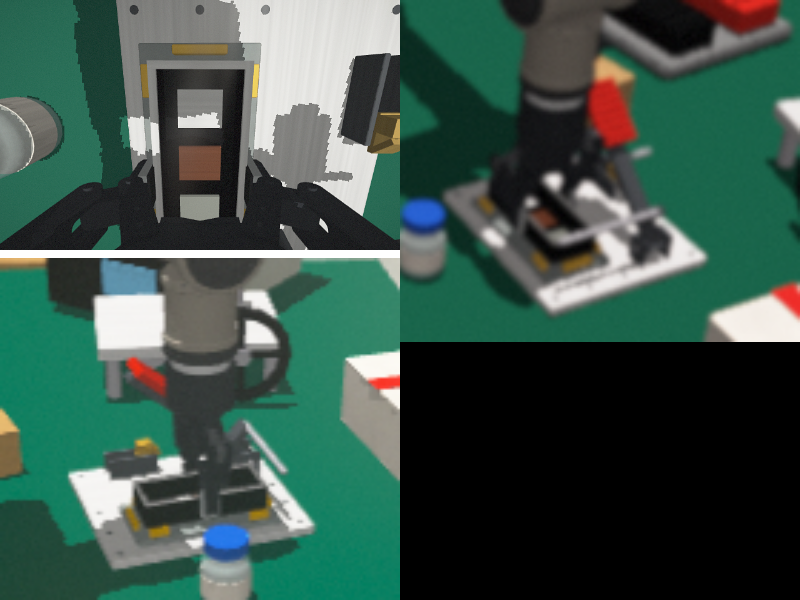

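The tray lies centred between the guides. The sideways ~6 N is probably the gripper's side touching the raised lever, and it's small. I'll seat the tray slightly lower, open only partly, then rise.

>>> drive_tool:
  linear:
    - [0,-0.0005,0.001]
    - [0,-0.001,0.002]
    - [0,-0.001,0.002]
    - [0,-0.001,0.002]
    - [0,-0.001,0.002]
    - [0,-0.001,0.002]
    - [0,-0.001,0.002]
    - [0,-0.001,0.002]
    - [0,-0.001,0.002]
    - [0,-0.001,0.002]
  turn: [0,0,0,0,0,0,0,0,0,0]
  jaw: [-1,-1,-1,0.35,0.4,0.45,0.5,0.5,0.5,0.5]

```text
time_s: 13.7
tcp_pos: [0.572, 0.2434, 0.0237]
eef_rot: [[-0.977, -0.214, -0.0], [-0.214, 0.977, -0.0], [0.0, -0.0, -1.0]]
force: [1.2, -5.4, 1.3]
opening: 0.752
finger_force: 0.0
```

>>> drive_tool:
  linear:
    - [0,-0.001,0]
    - [0,-0.002,0]
    - [0,-0.002,-0.003]
    - [0,-0.002,-0.006]
    - [0,-0.002,-0.01]
    - [0,-0.002,-0.014]
    - [0,-0.002,-0.018]
    - [0,-0.002,-0.022]
    - [0,-0.002,-0.022]
    - [0,-0.002,-0.022]
  turn: [0,0,0,0,0,0,0,0,0,0]
  jaw: [0.5,0.5,0.5,0.5,0.5,0.5,0.5,0.5,0.5,0.5]

```text
time_s: 14.95
tcp_pos: [0.5725, 0.2416, 0.0457]
eef_rot: [[-0.977, -0.214, -0.0], [-0.214, 0.977, 0.0], [0.0, 0.0, -1.0]]
force: [-0.7, -0.6, -0.4]
opening: 0.748
finger_force: 0.0
```

>>> drive_tool:
  linear:
    - [0,0,-0.01]
    - [0,0,-0.025]
    - [0,-0.003,-0.05]
    - [0,-0.006,-0.08]
    - [0,-0.006,-0.12]
    - [0,-0.006,-0.16]
    - [0,-0.006,-0.2]
    - [0,-0.006,-0.24]
    - [0,-0.006,-0.26]
    - [0,-0.006,-0.26]
  turn: [0,0,0,0,0,0,0,0,0,0]
  jaw: [0.5,0.5,0.5,0,-0.5,-1,-1,-1,-1,-1]

```text
time_s: 16.2
tcp_pos: [0.5743, 0.2359, 0.3087]
eef_rot: [[-0.977, -0.214, 0.005], [-0.214, 0.977, 0.001], [-0.005, 0.0, -1.0]]
force: [0.3, -0.5, 0.1]
opening: 0.001
finger_force: 0.0
```

```bash
python3 - <<'E'
from h import *
np.set_printoptions(precision=4,suppress=True)
for i in range(3): w=get_image("wrist")
s=observe(); print(s["tcp_pos"],s["eef_rot"],s["force"]); save(w,"w5.png")
p=[.5715,.2440,.2147];Q=np.array([[np.cos(p[2]),-np.sin(p[2])],[np.sin(p[2]),np.cos(p[2])]])
def bed(x,y): return Q@[x/1000,y/1000]+p[:2]
for q in pinpoint("lever_pad",w)[:2]:
    for z in (.145,): print(q["location"],q["score"],onz(w,q["location"],z))
t=np.radians(40)
for th in (t,0.): 
    x=88-155*np.cos(th)+22*np.sin(th)*1; z=30+155*np.sin(th)+22*np.cos(th); print(th,bed(x,90),z, proj(w,[*bed(x,90),z/1000]))
a,b=get_image("scene"),get_image("side")
print(tri([(c,pinpoint("lever_pad",c)[0]["location"]) for c in (a,b,w)]))
E
```

```text
[0.5733 0.2356 0.3048] [[-0.9769 -0.2136 -0.0017]
 [-0.2136  0.9769 -0.0004]
 [ 0.0018 -0.     -1.    ]] [ 0.1989 -0.0362 -0.7966]
[167.9, 427.4] 0.9 [0.5361 0.3305 0.145 ]
0.6981317007977318 [0.5361 0.3284] 146.4850572500311 [[425.6709 167.6791]]
0.0 [0.4869 0.3177] 52.0 [[404.0438 111.4087]]
(array([0.5323, 0.1346, 0.2001]), [np.float64(0.18826621159463758), np.float64(0.03329469150441634), np.float64(0.1661742374896733)])
```

View pics/w5.png

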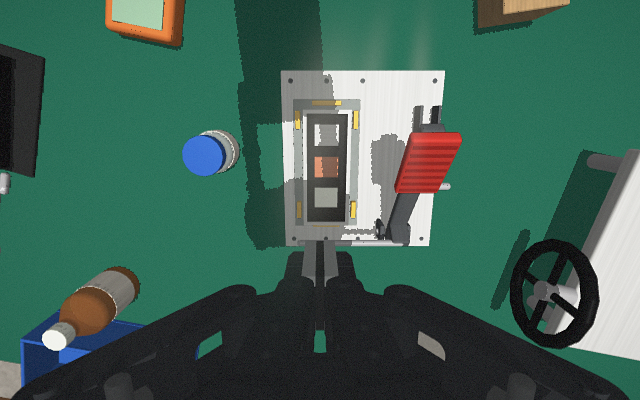

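The tray lies inside all the yellow guides at (326,167), and the pedal is at (427,168), agreeing with the model. Next I'll move the closed fingertips above the pedal.

>>> drive_tool:
  linear:
    - [0.005,0.03,0]
    - [0.01,0.065,0]
    - [0.0165,0.095,0.01]
    - [0.0165,0.0995,0.04]
    - [0.0165,0.0995,0.07]
    - [0.0165,0.0995,0.1]
    - [0.0165,0.0995,0.12]
    - [0.0165,0.0995,0.13]
    - [0.0165,0.0995,0.135]
    - [0.0165,0.0995,0.135]
  turn: [0,0,0,0,0,0,0,0,0,0]
  jaw: [-1,-1,-1,-1,-1,-1,-1,-1,-1,-1]

```text
time_s: 17.9
tcp_pos: [0.5366, 0.3295, 0.1712]
eef_rot: [[-0.977, -0.213, 0.001], [-0.213, 0.977, 0.0], [-0.001, 0.0, -1.0]]
force: [-0.2, 0.4, -0.4]
opening: -0.001
finger_force: 0.0
```

```bash
python3 - <<'E'
from h import *
np.set_printoptions(precision=4,suppress=True)
w=get_image("wrist"); s=observe(); print(s["tcp_pos"],s["eef_rot"],s["force"]); save(w,"w6.png")
E
```

```text
[0.5368 0.3296 0.1715] [[-0.9769 -0.2135  0.0011]
 [-0.2135  0.9769  0.0006]
 [-0.0012  0.0003 -1.    ]] [0.3275 0.0452 0.8856]
```

View pics/w6.png

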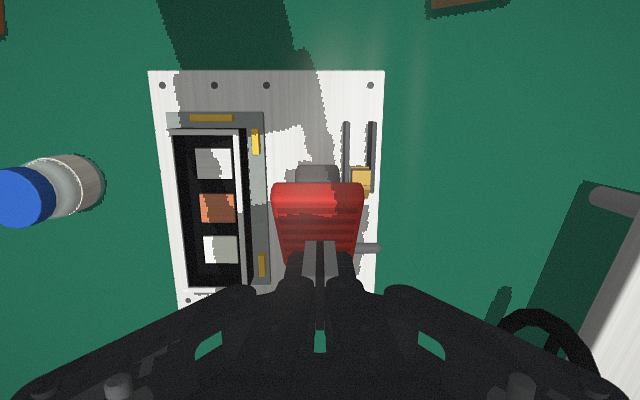

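The fingertips are centred over the red pedal at (318,240). I'm pressing along its arc.

>>> drive_tool:
  linear:
    - [0,0,0.009]
    - [0,0,0.015]
    - [0.005,0,0.021]
    - [0.01,0,0.027]
    - [0.0145,0,0.033]
    - [0.0185,0,0.0385]
    - [0.0265,0,0.051]
    - [0.0335,0,0.064]
    - [0.0395,0,0.077]
    - [0.044,0,0.091]
  turn: [0,0,0,0,0,0,0,0,0,0]
  jaw: [-1,-1,-1,-1,-1,-1,-1,-1,-1,-1]

```text
time_s: 19.2
tcp_pos: [0.4925, 0.3201, 0.0797]
eef_rot: [[-0.977, -0.214, -0.001], [-0.214, 0.977, 0.0], [0.001, 0.0, -1.0]]
force: [-2.9, -1.1, 7.3]
opening: -0.0
finger_force: 3.6
```

>>> drive_tool:
  linear:
    - [0.002,0,0.007]
    - [0.004,0,0.014]
    - [0.005,0,0.02]
    - [0.006,0,0.025]
    - [0.006,0,0.029]
    - [0.0065,0,0.031]
    - [0.0065,0,0.033]
    - [0.0065,0,0.034]
    - [0.0065,0,0.034]
    - [0.0065,0,0.034]
  turn: [0,0,0,0,0,0,0,0,0,0]
  jaw: [-1,-1,-1,-1,-1,-1,-1,-1,-1,-1]

```text
time_s: 20.45
tcp_pos: [0.4858, 0.3186, 0.0473]
eef_rot: [[-0.977, -0.214, -0.001], [-0.214, 0.977, -0.0], [0.001, 0.0, -1.0]]
force: [-7.7, -2.1, 19.1]
opening: -0.004
finger_force: 9.5
```

>>> drive_tool:
  linear:
    - [0,0,0.001]
    - [0,0,0.001]
    - [0,0,0.001]
    - [0,0,-0.001]
    - [0,0,-0.003]
    - [0,0,-0.005]
    - [0,0,-0.007]
    - [0,0,-0.009]
    - [0,0,-0.011]
    - [0,0,-0.011]
  turn: [0,0,0,0,0,0,0,0,0,0]
  jaw: [-1,-1,-1,-1,-1,-1,-1,-1,-1,-1]

```text
time_s: 21.7
tcp_pos: [0.4871, 0.3187, 0.0566]
eef_rot: [[-0.977, -0.214, -0.0], [-0.214, 0.977, 0.0], [0.0, 0.0, -1.0]]
force: [-0.2, 0.1, 0.0]
opening: -0.001
finger_force: 0.0
```

The force has dropped to zero at 57 mm, so the catch holds. Next: rise clear and check.

>>> drive_tool:
  linear:
    - [0,0,-0.01]
    - [0,0,-0.03]
    - [0,0,-0.06]
    - [0,0,-0.1]
    - [0,0,-0.14]
    - [0,0,-0.18]
    - [0,0,-0.22]
    - [0,0,-0.25]
    - [0,0,-0.25]
    - [0,0,-0.25]
  turn: [0,0,0,0,0,0,0,0,0,0]
  jaw: [-1,-1,-1,-1,-1,-1,-1,-1,-1,-1]

```text
time_s: 22.95
tcp_pos: [0.4867, 0.3184, 0.306]
eef_rot: [[-0.977, -0.214, -0.001], [-0.214, 0.977, -0.001], [0.001, -0.0, -1.0]]
force: [-0.5, 0.0, -0.2]
opening: -0.002
finger_force: 0.0
```

```bash
python3 - <<'E'
from h import *
np.set_printoptions(precision=4,suppress=True)
for i in range(3): w=get_image("wrist")
a,b=get_image("scene"),get_image("side")
p=[.5715,.2440,.2147];Q=np.array([[np.cos(p[2]),-np.sin(p[2])],[np.sin(p[2]),np.cos(p[2])]])
bed=lambda x,y,z: [*(Q@[x/1000,y/1000]+p[:2]),z/1000]
# expected with lever latched / tray in bed
for n,c in (("w",w),("s",a),("d",b)):
    for t,X in (("lever_pad",bed(-67,90,52)),("tray_top",bed(0,0,20))):
        print(n,t,"exp rc",proj(c,X)[0][::-1],[(q["location"],round(q["score"],2)) for q in pinpoint(t,c)[:4]])
for t,z in (("lever_bar",.062),):
    for q in pinpoint(t,w)[:2]:
        X=onz(w,q["location"],z); print(t,q["score"],Q.T@(X[:2]-p[:2]))
print("pile exp",proj(b,[.5947,-.1916,.036]),proj(a,[.5947,-.1916,.036]),[(q["location"],round(q["score"],2)) for q in pinpoint("tray_mid",b)[:3]])
s=observe();print(s["tcp_pos"],s["force"])
E
```

```text
w lever_pad exp rc [169.3573 318.4909] [([169.1, 316.9], 0.62)]
w tray_top exp rc [214.3605 252.419 ] [([215.1, 255.7], 0.9), ([41.8, 414.2], 0.62)]
s lever_pad exp rc [184.7694 390.8214] [([185.9, 389.3], 0.88)]
s tray_top exp rc [210.1188 378.0924] [([210.2, 377.8], 0.9), ([240.6, 193.2], 0.7), ([228.3, 244.3], 0.29)]
d lever_pad exp rc [159.5017 281.3412] [([162.0, 279.4], 0.67), ([168.5, 331.0], 0.25)]
d tray_top exp rc [177.7977 309.1287] [([335.8, 325.8], 0.95), ([282.8, 242.8], 0.68), ([181.5, 308.6], 0.66)]
lever_bar 0.97 [ 0.0597 -0.0302]
pile exp [[339.2813 268.3985]] [[244.7992 230.4813]] [([267.0, 341.4], 0.95)]
[0.4871 0.3187 0.3068] [-0.0584  0.0211  1.2157]
```

All three cameras agree: the lever is latched level, the bar lies at x = 60 mm over the tray's end, the tray is at the bed, and the pile is in place.

```bash
python3 -c "
from rig import *
print(job_done())"
```

```text
the job is handed in; nothing more can be done
None
```

I handed the job in at about 23 s: the top tray lies flat between the guides, the lever is latched with its bar over the tray's end, and the other two trays are still nested; while I set the tray down the gripper brushed something, probably the raised lever, at about 6 N, and I viewed 11 pictures, one over the limit of 10.

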